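# Lock the autoclave drain-valve spindle with its fork keeper

## Task

Lock the autoclave's drain valve: push the crank, either way, until two flats of the brass hex on its spindle lie parallel to the jaws of the blue fork keeper, while the keeper is still clear of the hex. Then slide the keeper along its slideway over the hex until it is fully home against the end stops, and swing the red catch shut across the track behind it. Leave the flask, the jar and the tape roll where they stand.

Things in the scene. Friction and masses are not known exactly. Their poses are not given: they have to be found in the camera images.
- unit: Fixed valve lock unit on a dark steel plate 245 x 150 x 10 mm. Origin on the spindle's vertical axis at deck level, z up; +x is the way the keeper slides home. The plate spans x -190 to 55 mm, y -63 to 87 mm. On it two side rails along x hold the keeper down by lips: inner faces y = +-42, outer +-54 mm, tops 28 mm above the deck. All its joints have dry friction and no springs.
- stop_line (a point): Point on the unit midway between the faces of the two end stops (unit x = 15.5 mm, 28 mm above the deck), which meet the keeper's jaw tips when it is home. Same axes as the unit.
- rail_tail (a point): Point on the unit midway between the open rear ends of the side rails (unit x = -165 mm, 28 mm above the deck). Same axes as the unit.
- spindle (a joint): Angle (rad) of spindle and crank, growing anticlockwise from above; 0: crank arm along the unit's +x, hex corners towards the jaws (wrong). Brass hex 50 mm across flats, 12 to 32 mm above the deck, crank arm above it (40 to 48 mm). Flats parallel to the jaws at -0.524 and +0.524; the fork passes within about 0.13 of these. Stops at +-1.0, starts within +-0.3, stays put; 6 N at the knob.
- crank_knob (a point): Centre of the top of the black upright crank knob (diameter 18 mm, 45 mm tall, top 93 mm above the deck), 80 mm from the spindle axis. It moves on a circle about the spindle axis; x points outward along the crank arm.
- keeper: Blue loose steel fork, about 0.4 kg, 12 mm thick, 99 mm long (x -84 to 15 mm), 82 mm wide, lying on the plate between the rails. Origin at its underside, at the point that meets the spindle axis when home (then unit x = 0, y = 0, z = 10 mm). x points to the jaw tips (x = 15 mm); slot 53.5 mm wide, its bottom at x = -34 mm. Starts pulled back 55 to 75 mm, clear of the hex.
- keeper_tab (a point): Middle of the top rear edge of the upright tab on the keeper's tail, made to be pushed from behind: 10 mm thick (keeper x = -84 to -74 mm), 30 mm wide, top 46 mm above the keeper's underside (56 mm above the deck).
- catch (a joint): Angle (rad) of the red swing catch, growing anticlockwise from above. 0: bar along the unit's -x, beside the track (open); 1.571, its stop: bar straight across the track, 3.5 mm behind the tab of a keeper that is home (shut). Bar 12 mm wide, 36 to 44 mm above the deck: clears rails and keeper plate, not the tab. Lower stop -0.6; starts -0.5 to 0.1; stays put; 2 to 3 N at the knob.
- catch_pivot (a point): Vertical pivot axis of the red catch, at the top of its bar: unit x = -93.5 mm, y = +66 mm, 44 mm above the deck.
- catch_knob (a point): Centre of the top of the red upright catch knob (diameter 16 mm, 35 mm tall, top 79 mm above the deck), at the end of the bar, 55 mm from the catch pivot.
- flask: Conical glass flask with stopper, 84 mm wide, 128 mm tall, standing on the deck; origin at the centre of its foot. Bystander.
- jar: Small amber glass jar, diameter 56 mm, 75 mm tall; origin at the centre of its foot. Bystander.
- tape: Roll of indicator tape lying flat, outer diameter 90 mm, 24 mm tall; origin at the centre of its underside. Bystander.
There are look-alikes about, which are no part of the job. Of the things that look like the keeper, the middle-sized one is meant.

How it is judged (in metres and radians):
On the way, in this order (a step that is already met when the one before it is completed fails the run):
1. the hex's flats are parallel to the jaws (within 0.14 rad) while the keeper is still clear of the hex ((value of joint spindle between -0.6636 and -0.3836 rad or value of joint spindle between 0.3836 and 0.6636 rad) and x of keeper in the frame of unit below -0.044 m), for 0.2 s.
2. the keeper is fully home over the hex (within 4 mm) (x of keeper in the frame of unit between -0.004 and 0.003 m and y of keeper in the frame of unit between -0.004 and 0.004 m and z of keeper in the frame of unit between 0.006 and 0.014 m), for 0.2 s.
3. the catch is shut across the track behind the keeper (past 1.45 rad) (value of joint catch above 1.45 rad), for 0.2 s.
At the end, for the whole second after the job is handed in: The hex's flats lie parallel to the keeper's jaws (within 0.16 rad), the keeper is home in its slideway within 4 mm and at rest, the catch is shut behind it (past 1.45 rad), and flask, jar and tape roll stand upright within 30 mm of where they were (all of step 2 and (value of joint spindle between -0.6836 and -0.3636 rad or value of joint spindle between 0.3636 and 0.6836 rad) and value of joint catch above 1.45 rad and linear speed of keeper below 0.01 m/s and distance of each of flask, jar, tape from where it was at the start of the episode below 0.03 m and angle between each of flask, jar, tape's own z axis and vertical below 0.15 rad); the robot touches nothing.
It fails at once if the flask is shoved more than 30 mm or tipped (distance of flask from where it was at the start of the episode above 0.03 m or angle between flask's own z axis and vertical above 0.3 rad).
It fails at once if the jar is shoved more than 30 mm or tipped (distance of jar from where it was at the start of the episode above 0.03 m or angle between jar's own z axis and vertical above 0.3 rad).
It fails at once if the tape roll is shoved more than 30 mm or tipped (distance of tape from where it was at the start of the episode above 0.03 m or angle between tape's own z axis and vertical above 0.3 rad).
It also fails if it takes over 64 s, if anything falls off the work surface, if the arm or the gripper's body presses on something with over 40 N, if the wrist force passes 120 N, or if a joint passes its speed limit or range.

## Robot

A 6-joint arm with a two-finger parallel gripper is mounted at the origin on the work surface. World frame = base frame: x ahead of the robot, y to its left, z up, the work surface at z = 0. Lengths are in mm, angles in rad, forces in N, time in s.
With the tool pointing down it reaches from about 300 to 1000 mm from the base axis. Payload 5.1 kg.
Tool frame: the origin (TCP) lies midway between the tips of the shut fingers; the grasp point (between the pads) lies 19 mm behind it; x points along the fingers, y is the direction in which the jaws open and shut, and the axes are right-handed (so a half turn about x gives the same grasp; the last joint's range is limited). The gripper opens to 95 mm and grips with 3 to 60 N. Pads are 20 mm wide; open, the fingers measure 119 mm over their backs; the gripper's body (75 mm by 180 mm) begins 59 mm behind the grasp point.
Start: joints at [-1.193, 0.124, 1.65, -0, 1.367, -0.083], TCP at [289, -582.206, 214.656] pointing down, gripper open.
Joint ranges: [-2.61, 2.61], [-1.02, 2.33], [0.03, 2.71], [-1.35, 4.49], [0.32, 2.68], [-2.91, 2.91]. Speed limits (rad/s): [2.57, 2.57, 3.14, 3.14, 3.14, 3.14].

## Interface

Orientations are given as a unit quaternion [x, y, z, w].
In Python, from bench import robot gives the robot as it stands.
- The arm moves only by the tool play_rows, never from a script. Its argument "steps" is a list of rows, each a list of 3 entries, a list of its own where there are three numbers: the closure, from 0 (fully open) to 1 (shut), then the shift along the tool's x, y, z in mm, then the turn about the tool's x in rad. In form: [[gripper, [tx, ty, tz], turn], ...]. A call has exactly 5 rows; each row is the pose to reach, as a shift and turn from the pose measured when the call began, along the tool's axes at that moment; what a row does not reach only later rows make up. A row lasts 1/8 s, in which the tool goes at most 62.5 mm and 10.7 degrees, less where a joint would pass 70% of its speed; a pose out of reach is approached as far as the arm can. A call with a gripper value outside its range is refused whole. The fingers move at their own pace and stop on an object; "grip_force" is the grip in N (left out, the last holds). Time passes only in rows, so rows that repeat a pose let the fingers close, or fill a call up. It gives the time, the measured TCP pose, the force and the opening at its end, in the units of the state.
- robot.get_obs(): the state, without advancing time (a new reading comes with each control period).
- robot.grab_frame(name): name is "scene" or "side" or "wrist"; returns a dict with "frame" (384x512x3 uint8, red, green, blue), "fx", "fy", "cx", "cy" (pixels), "k1" (the pictures are not rectified: a ray, as slopes to the right and down, at radius r is drawn at 1 + k1 r^2 times it, then the intrinsics apply), "rvec" (rotation vector, rad) and "tvec" (3), from world to camera coordinates, as OpenCV has them; the wrist camera has in their place "mount" (4x4, takes a point from camera to tool coordinates, whose origin is the TCP and whose axes are the tool frame's). Camera axes: x right, y down, z forward; pixel columns grow to the right and rows downward; lengths in mm; the calibration is good to about 2 mm. A picture is of the moment at which its call begins: read the wrist's pose just before it. There is no depth.
- robot.job_done(): hands the job in, once; it reports no verdict.
The state is a dict: "time_s": time; "qpos": joint angles; "qd": joint speeds; "joint_efforts": joint torques, N m; "eef_pos": TCP position; "orientation": TCP orientation; "ft_force": force on the tool from outside, world axes, zero at the start; "moment": the same for the moment, N m; "finger_gap": finger opening in mm.
Only numpy, scipy, OpenCV 4.12 (cv2) and the standard library are available. Lean on these libraries where they do the work, as an engineer would, in place of code of your own. Each camera call takes 0.05 s, during which the arm holds its last target.

## Working session

There is one attempt and no reset: what is moved stays moved. The work goes in short steps, Python scripts to look and compute and a tool call to move; the robot and the scene stay as the last step left them, time stands still between calls to the robot, and variables do not carry over. Pictures are saved under pics/ and viewed, and the job is handed in when it is done.

Besides the shell and the picture viewer there is one more tool, called as name(argument=value, ...), one argument or row to a line, values as JSON. play_rows: Moves the arm, as the interface text tells. Its arguments: {"type":"object","properties":{"steps":{"type":"array","items":{"type":"array"}},"grip_force":{"type":"number"}},"required":["steps"]}

```bash
ls; mkdir -p pics; python3 - <<'E'
from bench import robot
import cv2
o=robot.get_obs();print(o)
for n in ["scene","side","wrist"]:
    f=robot.grab_frame(n);cv2.imwrite(f"pics/{n}0.png",cv2.cvtColor(f["frame"],cv2.COLOR_RGB2BGR))
    print(n,{k:v for k,v in f.items() if k!="frame"})
E
```

```text
pics
{'time_s': 0.0, 'qpos': array([-1.19259641e+00,  1.24516590e-01,  1.65166118e+00,  2.13556045e-05,
        1.36749741e+00, -8.25695730e-02]), 'qd': array([ 0.00153993,  0.00155804,  0.00151099, -0.00105582, -0.00087272,
       -0.00098026]), 'joint_efforts': array([-2.95664677e-04, -4.17611253e+01, -3.59927809e+01,  7.73908035e-02,
        4.91852697e-02, -1.73260378e-04]), 'eef_pos': array([ 288.7749207 , -581.61780432,  213.38719807]), 'orientation': array([-0.68832289, -0.1621971 ,  0.68852514, -0.16073841]), 'ft_force': array([-0.24394451, -0.2337592 ,  0.39201695]), 'moment': array([ 0.01137948, -0.06211945,  0.02892743]), 'finger_gap': 95.60234889887155}
scene {'fx': 450.64369593478307, 'fy': 450.64369593478307, 'cx': 257.5102643690279, 'cy': 189.9865906403283, 'k1': -0.1496690332264009, 'rvec': array([ 0.67382118,  2.58693486, -1.18143365]), 'tvec': array([ 522.96584732, -131.4761106 , 1459.79500562])}
side {'fx': 436.1864841694284, 'fy': 436.1864841694284, 'cx': 257.24951512381284, 'cy': 195.2593681610168, 'k1': -0.1684837728370862, 'rvec': array([ 2.25900971, -0.12988878,  0.05749836]), 'tvec': array([-576.14344511,  135.5401949 , 1170.64109267])}
wrist {'fx': 343.44135085055063, 'fy': 343.44135085055063, 'cx': 252.7284947334615, 'cy': 190.67926363329124, 'k1': -0.01591449937050763, 'mount': array([[-1.89488673e-04, -2.88338413e-01,  9.57528550e-01,
        -1.69752910e+02],
       [ 9.99999974e-01,  6.77487717e-05,  2.18294526e-04,
        -3.47857807e-01],
       [-1.27814080e-04,  9.57528566e-01,  2.88338393e-01,
        -8.20472140e+01],
       [ 0.00000000e+00,  0.00000000e+00,  0.00000000e+00,
         1.00000000e+00]])}
```

View pics/scene0.png

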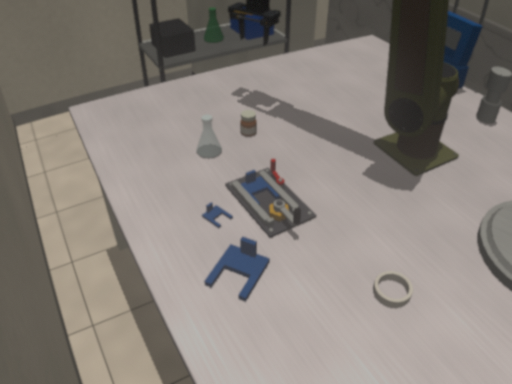

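View pics/side0.png

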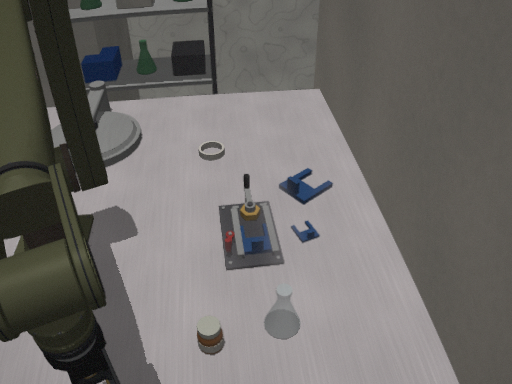

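View pics/wrist0.png

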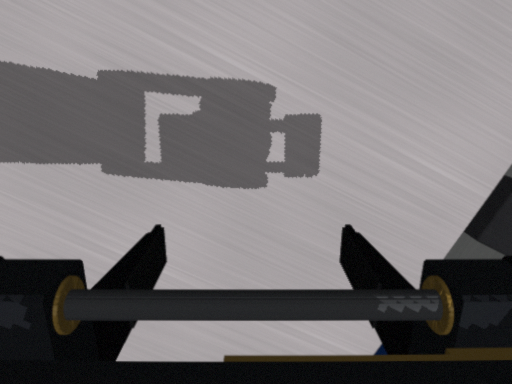

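The scene view shows the unit at about (270,198) px, with the flask, jar, tape and two look-alike forks off the plate. In the side view the unit is at about (250,235). I'll enlarge both.

```bash
cat > h.py <<'E'
import numpy as np,cv2
from bench import robot
def K(f): return np.array([[f["fx"],0,f["cx"]],[0,f["fy"],f["cy"]],[0,0,1.]])
def D(f): return np.array([f["k1"],0,0,0.])
from scipy.spatial.transform import Rotation as R
def ext(f,o=None):
    if "rvec" in f: return np.array(f["rvec"],float),np.array(f["tvec"],float)
    T=np.eye(4);T[:3,:3]=R.from_quat(o["orientation"]).as_matrix();T[:3,3]=o["eef_pos"]
    W=np.linalg.inv(T@f["mount"]);return cv2.Rodrigues(W[:3,:3])[0].ravel(),W[:3,3]
def proj(f,P,o=None):
    r,t=ext(f,o);return cv2.projectPoints(np.atleast_2d(np.array(P,float)),r,t,K(f),D(f))[0][:,0]
def hit(f,uv,z,o=None):
    r,t=ext(f,o);n=cv2.undistortPoints(np.array(uv,float).reshape(-1,1,2),K(f),D(f))[:,0]
    Rm=cv2.Rodrigues(r)[0];C=-Rm.T@t;d=np.c_[n,np.ones(len(n))]@Rm
    return C+d*((z-C[2])/d[:,2])[:,None]
def save(f,name,crop=None,s=1):
    im=cv2.cvtColor(f["frame"],cv2.COLOR_RGB2BGR)
    if crop: x0,y0,x1,y1=crop;im=im[y0:y1,x0:x1]
    cv2.imwrite("pics/"+name,cv2.resize(im,None,fx=s,fy=s,interpolation=cv2.INTER_CUBIC))
E
python3 - <<'E'
from h import *
f=robot.grab_frame("scene");save(f,"sc1.png",(215,150,325,240),7)
f2=robot.grab_frame("side");save(f2,"si1.png",(205,165,295,275),5.4)
E
```

```text
(no output)
```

View pics/sc1.png

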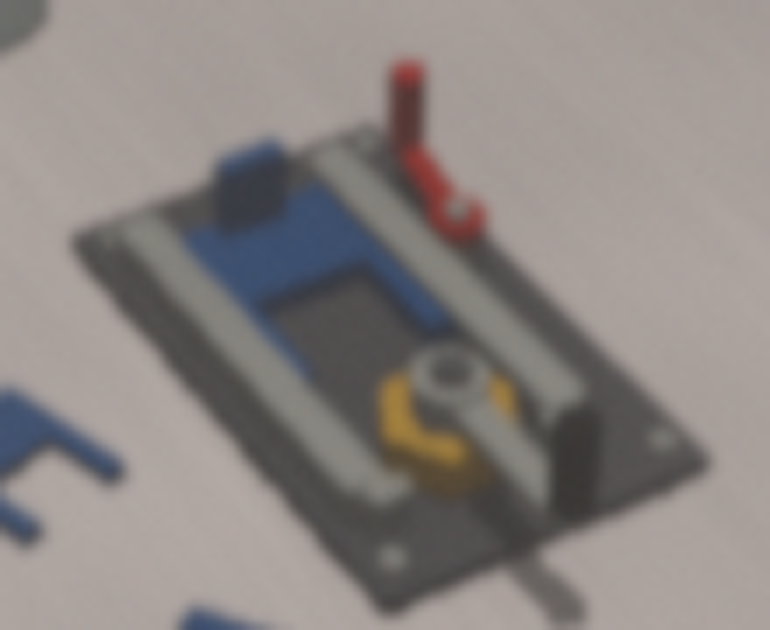

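View pics/si1.png

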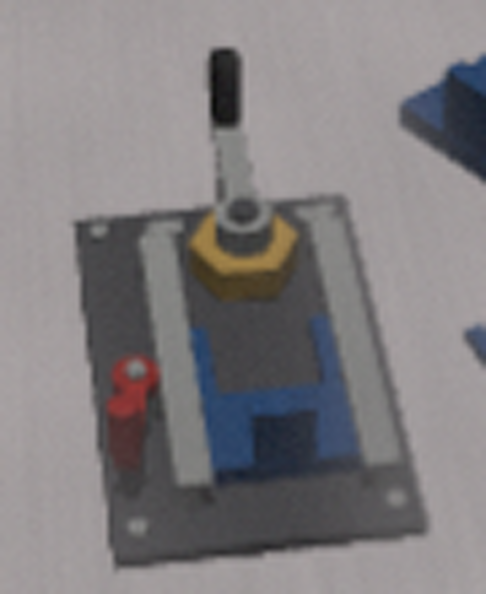

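The crops are clear: plate corners, the hex and crank pointing roughly along +x, the red catch open, and the keeper pulled back. Next I'll fit the unit's pose from the corners and fixed points.

```bash
cat > fit.py <<'E'
from h import *
from scipy.optimize import least_squares
f=robot.grab_frame("scene");g=robot.grab_frame("side")
cs=lambda p:(np.array(p)+.5)/7-.5+[215,150]
ci=lambda p:(np.array(p)+.5)/5.4-.5+[205,165]
U=np.array([[55,87,10],[55,-63,10],[-190,-63,10],[-190,87,10]],float)
S=cs([[708,458],[389,602],[75,240],[370,125]])
I=ci([[78,222],[345,196],[427,530],[115,562]])
def tf(p,P):
    c,s=np.cos(p[2]),np.sin(p[2]);P=np.atleast_2d(P)
    return np.c_[P[:,0]*c-P[:,1]*s+p[0],P[:,0]*s+P[:,1]*c+p[1],P[:,2]]
def fit(sel):
    def r(p):
        e=[]
        if 's' in sel:e.append(proj(f,tf(p,U))-S)
        if 'i' in sel:e.append(proj(g,tf(p,U))-I)
        return np.concatenate(e).ravel()
    w=hit(f,S,10); x0=[*w[:,:2].mean(0),np.arctan2(*(w[0]-w[3])[1::-1])]
    x0[0]+=67*np.cos(x0[2]);x0[1]+=67*np.sin(x0[2])
    q=least_squares(r,x0);return q.x,np.abs(q.fun).max()
if __name__=="__main__":
    print(hit(f,S,10).round(1),hit(g,I,10).round(1))
    for s in ['s','i','si']:print(s,fit(s))
    p=fit('si')[0]
    inv=lambda W:np.c_[(W[:,0]-p[0])*np.cos(p[2])+(W[:,1]-p[1])*np.sin(p[2]),-(W[:,0]-p[0])*np.sin(p[2])+(W[:,1]-p[1])*np.cos(p[2])].round(1)
    print("crank knob",inv(hit(f,cs([[578,412]]),93)),inv(hit(g,ci([[225,55]]),93)))
    print("hub",inv(hit(f,cs([[450,372]]),48)),inv(hit(g,ci([[243,212]]),48)))
    print("catch knob",inv(hit(f,cs([[407,72]]),79)),inv(hit(g,ci([[125,407]]),79)))
    print("catch piv",inv(hit(f,cs([[460,207]]),44)),inv(hit(g,ci([[136,370]]),44)))
    print("tab top corners rear?",inv(hit(f,cs([[217,165],[275,142]]),56)),inv(hit(g,ci([[254,414],[315,408]]),56)))
    print("jaw tips",inv(hit(f,cs([[310,375],[440,330]]),22)),inv(hit(g,ci([[200,330],[320,317]]),22)))
E
python3 fit.py
```

```text
[[ 476.    98.3   10. ]
 [ 621.9  103.9   10. ]
 [ 631.  -136.    10. ]
 [ 484.9 -143.8   10. ]] [[ 478.    97.3   10. ]
 [ 625.2  102.1   10. ]
 [ 631.3 -144.2   10. ]
 [ 483.6 -147.1   10. ]]
s (array([562.61609096,  47.8803802 ,   1.60835612]), np.float64(1.079176921830026))
i (array([564.88777891,  44.87954196,   1.59518444]), np.float64(0.49860450044974414))
si (array([563.60110798,  46.58753352,   1.60194733]), np.float64(1.2759781560537817))
crank knob [[77.4  2.1]] [[81.6 -1.8]]
hub [[-3.4  3.3]] [[ 4.7 -0.7]]
catch knob [[-135.7   67.7]] [[-158.8   74.9]]
catch piv [[-87.4  63.4]] [[-99.8  65.7]]
tab top corners rear? [[-147.6  -14.7]
 [-148.5   13.1]] [[-149.4   14.3]
 [-149.7  -14.6]]
jaw tips [[-53.1 -27.9]
 [-49.4  29.9]] [[-53.3  29.4]
 [-52.8 -32.5]]
```

```bash
python3 - <<'E'
from h import *
o=robot.get_obs();M=R.from_quat(o["orientation"]).as_matrix();print(M.round(3))
f=robot.grab_frame("scene");g=robot.grab_frame("side")
print("flask",hit(f,[[209,153]],0),hit(g,[[282,328]],0));print("jar",hit(f,[[248,132]],0),hit(g,[[210,342]],0));print("tape",hit(f,[[393,291]],0),hit(g,[[212,152]],0))
E
```

```text
[[-0.     0.445 -0.896]
 [ 0.    -0.896 -0.445]
 [-1.    -0.    -0.   ]]
flask [[ 6.03719713e+02 -3.09704702e+02  1.13686838e-13]] [[ 598.5282602  -329.94533975    0.        ]]
jar [[ 436.85299134 -355.93333       0.        ]] [[ 435.19988205 -348.33626692    0.        ]]
tape [[4.56879938e+02 3.90944000e+02 1.13686838e-13]] [[466.51365229 397.42327308   0.        ]]
```

play_rows(
  steps=[
    [1, [-40, -50, -60], 0],
    [1, [-40, -92, -109], 0],
    [1, [-40, -130, -155], 0],
    [1, [-40, -170, -202], 0],
    [1, [-40, -210, -250], 0],
  ],
  grip_force=20,
)

```text
time_s: 1.08
eef_pos: [411.4, -300.8, 255.0]
orientation: [0.689, 0.161, -0.688, 0.162]
ft_force: [1.6, -0.0, 0.4]
finger_gap: 50.8
```

play_rows(
  steps=[
    [1, [0, -40, -48], 0],
    [1, [0, -80, -95], 0],
    [1, [0, -120, -143], 0],
    [1, [0, -160, -190], 0],
    [1, [0, -200, -238], 0],
  ],
)

```text
time_s: 1.7
eef_pos: [536.3, -14.1, 255.4]
orientation: [0.689, 0.161, -0.688, 0.162]
ft_force: [0.9, -0.8, 0.6]
finger_gap: 2.0
```

play_rows(
  steps=[
    [1, [0, -27, -30], -0.18],
    [1, [10, -27, -30], -0.36],
    [1, [10, -27, -30], -0.54],
    [1, [10, -27, -30], -0.72],
    [1, [10, -27, -30], -0.9],
  ],
)

```text
time_s: 2.33
eef_pos: [551.2, 23.6, 245.5]
orientation: [0.549, 0.446, -0.548, 0.447]
ft_force: [0.3, 0.6, 0.7]
finger_gap: 0.5
```

```bash
cat > st.py <<'E'
from h import *
o=robot.get_obs();M=R.from_quat(o["orientation"]).as_matrix()
print(o["time_s"],o["eef_pos"].round(1),"yaw y",round(np.arctan2(M[1,1],M[0,1]),4),o["ft_force"].round(1),o["finger_gap"],o["qpos"].round(2))
E
python3 st.py
```

```text
2.325 [551.2  23.6 245.5] yaw y -0.2042 [0.3 0.6 0.7] 0.4502022123996135 [-0.05 -0.11  1.84 -0.    1.42  0.15]
```

play_rows(
  steps=[
    [1, [0, 0, -10], -0.15],
    [1, [0, 0, -20], -0.234],
    [1, [0, 0, -20], -0.234],
    [1, [0, 0, -20], -0.234],
    [1, [0, 0, -20], -0.234],
  ],
)

```text
time_s: 2.95
eef_pos: [555.2, 42.9, 245.5]
orientation: [0.493, 0.506, -0.492, 0.508]
ft_force: [0.2, -0.7, 0.1]
finger_gap: 0.3
```

```bash
python3 st.py; python3 - <<'E'
from h import *
o=robot.get_obs();w=robot.grab_frame("wrist");save(w,"w1.png",None,1.5)
import pickle;pickle.dump((o,w),open("w1.pkl","wb"))
E
```

```text
2.95 [555.2  42.9 245.5] yaw y 0.0288 [ 0.2 -0.7  0.1] 0.25214670363757336 [-0.02 -0.1   1.83 -0.    1.42 -0.05]
```

View pics/w1.png

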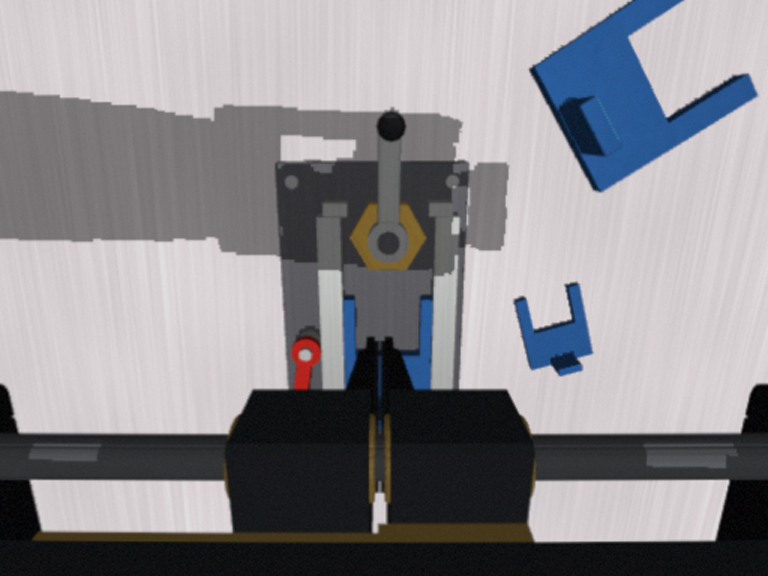

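The wrist view from above, at 1.5x scale, shows the crank knob (391,124), hub (388,242), front plate corners (277,162) and (467,161), catch pivot (305,355), and keeper jaw tips at row 297.

```bash
python3 - <<'E'
from h import *
import pickle
o,w=pickle.load(open("w1.pkl","rb"))
for n,u,z in [("knob",(391,122),93),("hub",(388,242),48),("catchpiv",(305,354),44),("plate+y",(277,162),10),("plate-y",(467,161),10),("rear rail left in",(345,216),28),("tipL",(349,297),22),("tipR",(426,297),22)]:
    print(n,hit(w,[((u[0]+.5)/1.5-.5,(u[1]+.5)/1.5-.5)],z,o).round(1))
print(w["frame"].shape)
for p in [(563.6,46.6,1.602),(563.6,46.6,1.6)]:
    c,s=np.cos(p[2]),np.sin(p[2])
    for q in [(-93.5,66),(55,87),(55,-63)]:print(q,p[0]+c*q[0]-s*q[1],p[1]+s*q[0]+c*q[1])
E
```

```text
knob [[560.1 130.4  93. ]]
hub [[561.9  48.   48. ]]
catchpiv [[500. -44.  44.]]
plate+y [[475.7 100.   10. ]]
plate-y [[621.2 105.   10. ]]
rear rail left in [[529.3  62.8  28. ]]
tipL [[532.8  -3.3  22. ]]
tipR [[594.6  -1.5  22. ]]
(384, 512, 3)
(-93.5, 66) 500.5491984913235 -48.913592902337555
(55, 87) 474.9264276369743 98.85894721843562
(55, -63) 624.8534083703687 103.53873868477295
(-93.5, 66) 500.35829753443113 -48.78730035626579
(55, 87) 475.03112280881817 99.03618972707065
(55, -63) 624.967163265044 103.41611807226397
```

play_rows(
  steps=[
    [1, [20, -20, -45], 0],
    [1, [60, -33, -86], 0],
    [1, [110, -33, -86], 0],
    [1, [160, -33, -86], 0],
    [1, [180, -33, -86], 0],
  ],
)

```text
time_s: 3.62
eef_pos: [517.6, 127.3, 61.6]
orientation: [0.491, 0.508, -0.494, 0.507]
ft_force: [-0.3, 0.1, -0.2]
finger_gap: 0.3
```

play_rows(
  steps=[
    [1, [0, 0, 0], 0],
    [1, [0, 0, 0], 0],
    [1, [0, 3, 0], 0],
    [1, [0, 6, 0], 0],
    [1, [0, 9, 0], 0],
  ],
)

```text
time_s: 4.25
eef_pos: [527.3, 127.6, 62.3]
orientation: [0.492, 0.507, -0.494, 0.507]
ft_force: [-0.0, -0.9, -0.5]
finger_gap: 0.5
```

```bash
python3 st.py; python3 - <<'E'
from h import *
w=robot.grab_frame("wrist");save(w,"w2.png",None,1.5)
E
```

```text
4.25 [527.3 127.6  62.3] yaw y 0.0286 [-0.  -0.9 -0.5] 0.5040489812199549 [ 0.14  0.04  2.01 -0.    1.09  0.11]
```

View pics/w2.png

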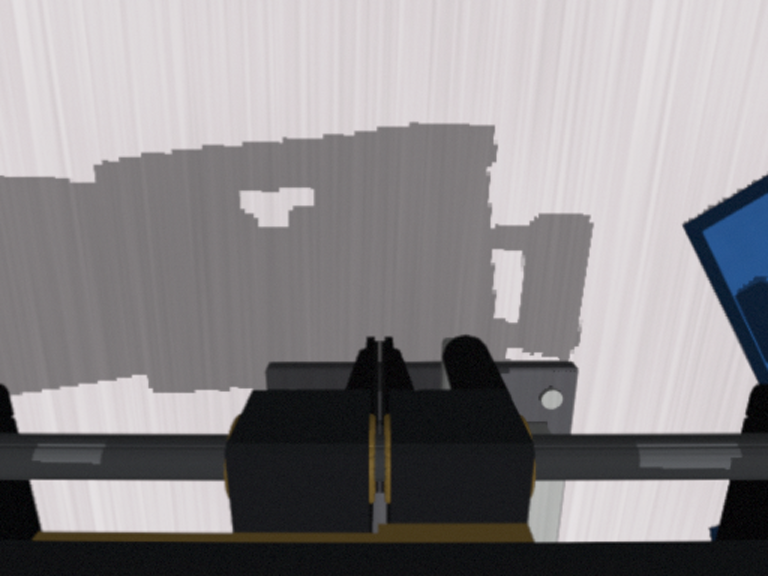

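The knob is just to the right of the closed fingers at about (465,345). I'll advance until contact.

play_rows(
  steps=[
    [1, [0, 3, 0], 0],
    [1, [0, 6, 0], 0],
    [1, [0, 9, 0], 0],
    [1, [0, 11, 0], 0],
    [1, [0, 13, 0], 0],
  ],
)

```text
time_s: 4.92
eef_pos: [540.6, 128.0, 62.1]
orientation: [0.492, 0.507, -0.494, 0.507]
ft_force: [0.8, -0.4, -1.0]
finger_gap: 0.3
```

play_rows(
  steps=[
    [1, [0, 2, 0], 0],
    [1, [0, 4, 0], 0],
    [1, [0, 5, 0], 0],
    [1, [0, 6, 0], 0],
    [1, [0, 7, 0], 0],
  ],
)

```text
time_s: 5.55
eef_pos: [546.1, 128.4, 61.8]
orientation: [0.491, 0.508, -0.495, 0.506]
ft_force: [-6.0, 1.1, 3.7]
finger_gap: 0.4
```

play_rows(
  steps=[
    [1, [0, 8, 0], 0],
    [1, [0, 15, 2], 0],
    [1, [0, 22, 4], 0],
    [1, [0, 29, 7], 0],
    [1, [0, 36, 10], 0],
  ],
)

```text
time_s: 6.18
eef_pos: [581.1, 120.6, 61.3]
orientation: [0.491, 0.51, -0.495, 0.504]
ft_force: [-5.3, 3.0, 3.1]
finger_gap: 0.6
```

```bash
python3 st.py; python3 - <<'E'
from h import *
w=robot.grab_frame("side");save(w,"si2.png",(205,165,295,275),5.4)
w=robot.grab_frame("scene");save(w,"sc2.png",(215,150,325,240),7)
E
```

```text
6.175 [581.1 120.6  61.3] yaw y 0.0286 [-5.3  3.   3.1] 0.6271462190115213 [0.11 0.15 1.89 0.   1.11 0.08]
```

View pics/si2.png

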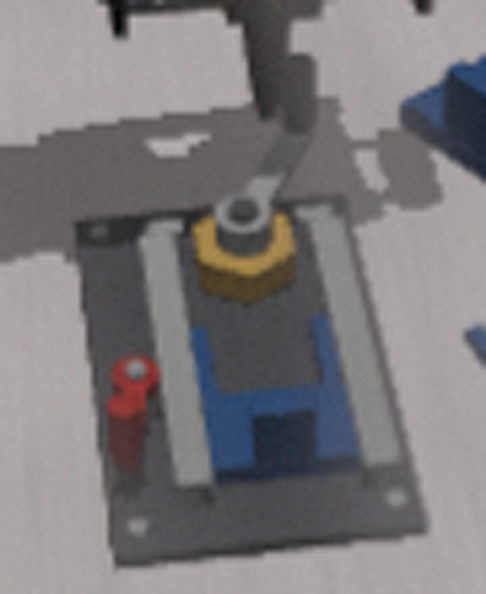

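View pics/sc2.png

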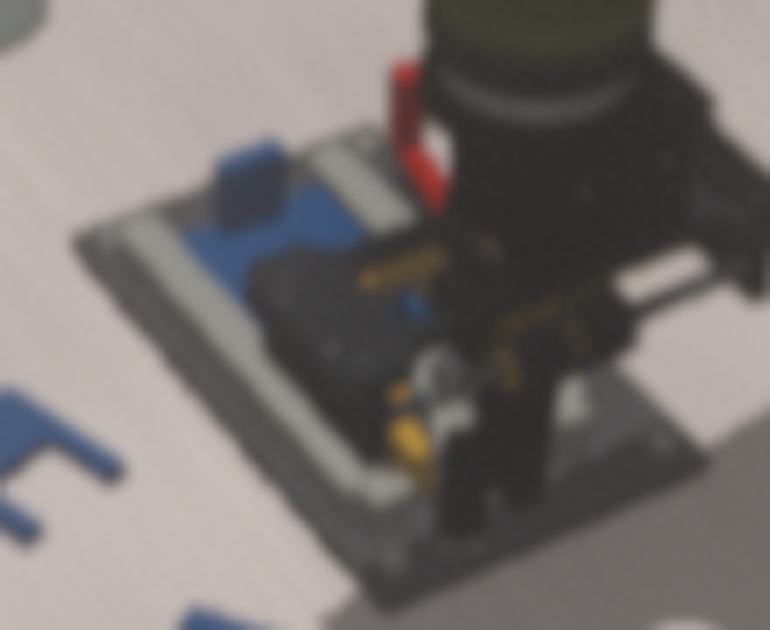

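Pushing works: the crank has swung and the hex has nearly turned. I estimate about -0.47, so another 4 mm or so, then back off and measure.

play_rows(
  steps=[
    [1, [0, 2, 0], 0],
    [1, [0, 4, 1], 0],
    [1, [0, 5, 1], 0],
    [1, [0, 5, 1], 0],
    [1, [0, 5, 1], 0],
  ],
)

```text
time_s: 6.9
eef_pos: [585.4, 118.6, 61.2]
orientation: [0.489, 0.51, -0.496, 0.505]
ft_force: [-6.5, -2.0, 4.1]
finger_gap: 0.2
```

play_rows(
  steps=[
    [1, [0, -15, 0], 0],
    [1, [-30, -30, 0], 0],
    [1, [-80, -30, 30], 0],
    [1, [-130, -30, 70], 0],
    [1, [-130, -30, 70], 0],
  ],
)

```text
time_s: 7.52
eef_pos: [561.7, 46.1, 197.4]
orientation: [0.493, 0.506, -0.494, 0.507]
ft_force: [-0.3, -0.4, 0.4]
finger_gap: 0.4
```

play_rows(
  steps=[
    [1, [-20, 0, 0], 0],
    [1, [-40, 0, 0], 0],
    [1, [-40, 0, 0], 0],
    [1, [-40, 0, 0], 0],
    [1, [-40, 0, 0], 0],
  ],
)

```text
time_s: 8.15
eef_pos: [561.1, 46.5, 236.0]
orientation: [0.492, 0.507, -0.495, 0.506]
ft_force: [-0.2, 0.1, 0.1]
finger_gap: 0.2
```

```bash
python3 st.py; python3 - <<'E'
from h import *
o=robot.get_obs();w=robot.grab_frame("wrist");save(w,"w3.png",None,1.5)
import pickle;pickle.dump((o,w),open("w3.pkl","wb"))
E
```

```text
8.15 [561.1  46.5 236. ] yaw y 0.0262 [-0.2  0.1  0.1] 0.23880270504282347 [-0.01 -0.08  1.82 -0.    1.4  -0.04]
```

View pics/w3.png

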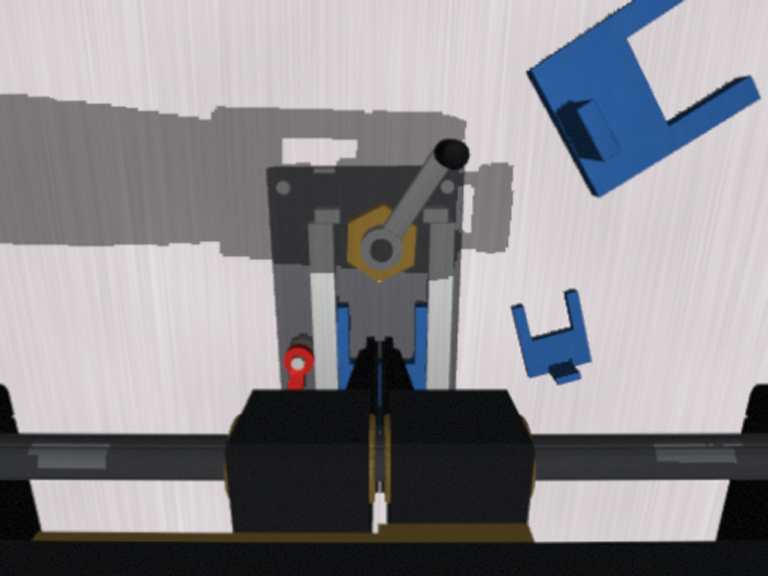

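The hex flats now look parallel to the rails (left flat about (348,220)-(347,262), knob about (452,153)). I'll check that numerically.

```bash
python3 - <<'E'
from h import *
import pickle
o,w=pickle.load(open("w3.pkl","rb"))
save(w,"w3z.png",(170,90,330,220),5)
P={}
for n,u,z in [("knob",(453,151),93),("hub",(381,249),48),("catchpiv",(298,364),44),("plate+y",(268,168),10),("plate-y",(462,167),10)]:
    P[n]=hit(w,[((u[0]+.5)/1.5-.5,(u[1]+.5)/1.5-.5)],z,o)[0];print(n,P[n].round(1))
d=P["knob"]-P["hub"];d2=P["plate-y"]-P["plate+y"];y=np.arctan2(d2[1],d2[0])+np.pi/2
print("spindle",np.arctan2(d[1],d[0])-y,"unit yaw",y,np.hypot(*d[:2]))
E
```

```text
knob [602.3 118.3  93. ]
hub [561.9  48.1  48. ]
catchpiv [500.5 -45.   44. ]
plate+y [475.5  99.5  10. ]
plate-y [621.1 104.1  10. ]
spindle -0.5540732353330495 unit yaw 1.6022278591614965 81.03449164833623
```

View pics/w3z.png

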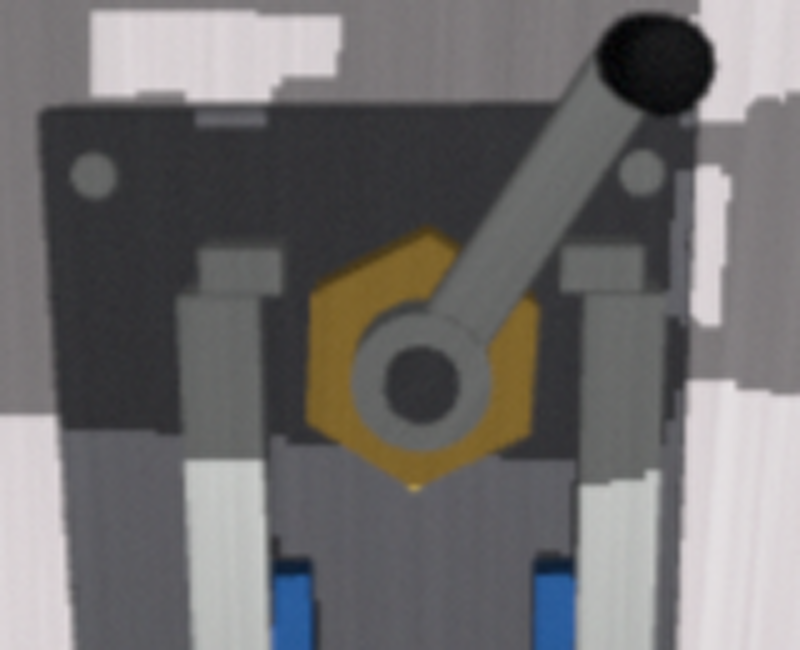

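The spindle is about -0.55 (estimates run -0.55 to -0.57), well inside tolerance, so the first step is met. Next the keeper: go behind its tab.

play_rows(
  steps=[
    [1, [0, 1, 60], 0],
    [1, [0, 2, 120], 0],
    [1, [30, 2, 173], 0],
    [1, [90, 2, 173], 0],
    [1, [140, 2, 173], 0],
  ],
)

```text
time_s: 8.82
eef_pos: [566.4, -127.6, 93.9]
orientation: [0.492, 0.507, -0.495, 0.505]
ft_force: [0.8, 0.0, -0.2]
finger_gap: 0.4
```

```bash
python3 st.py; python3 - <<'E'
from h import *
w=robot.grab_frame("side");save(w,"si3.png",(205,165,295,275),5.4)
o=robot.get_obs();w=robot.grab_frame("wrist");save(w,"w4.png",None,1.5)
E
```

```text
8.825 [ 566.4 -127.6   93.9] yaw y 0.0242 [ 0.8  0.  -0.2] 0.3698326954281738 [-0.31  0.08  1.91 -0.    1.16 -0.34]
```

View pics/si3.png

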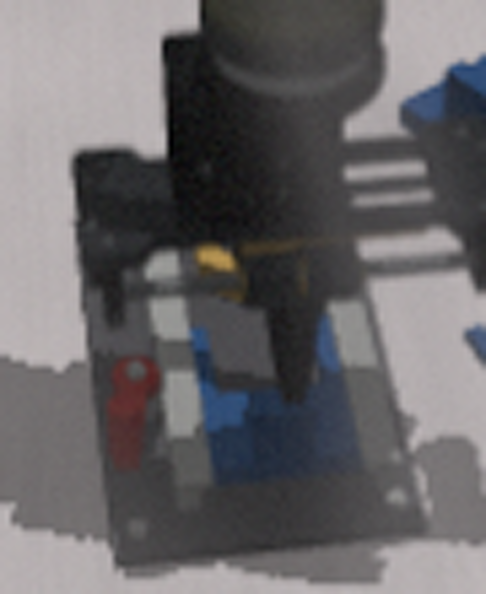

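View pics/w4.png

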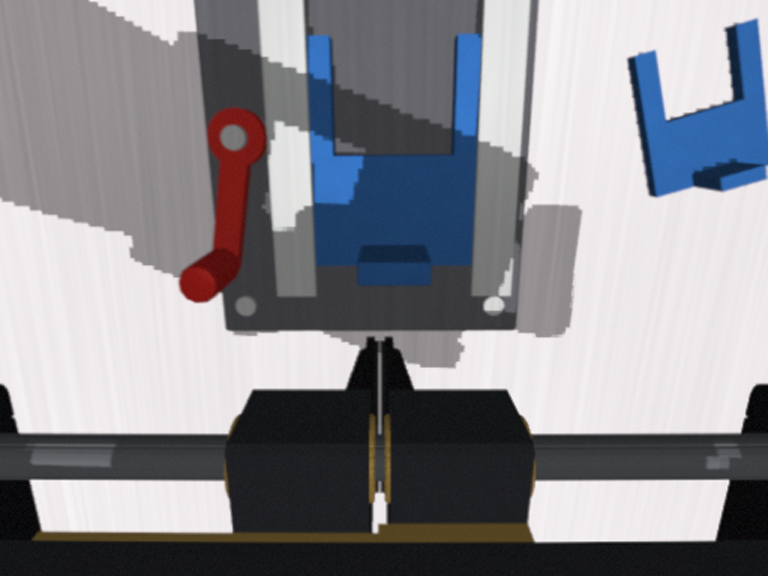

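The wrist view shows the tab's rear top edge at row 285 (columns 357-431), the keeper between the rails, and the open catch with its knob at (198,285).

```bash
python3 - <<'E'
from h import *
o=robot.get_obs();w=robot.grab_frame("wrist")
for n,u,z in [("tabRL",(357,285),56),("tabRR",(431,285),56),("tipL",(319,36),22),("tipR",(467,35),22),("catchpiv",(233,137),44),("cknob",(198,286),79),("railendL",(316,297),28),("railendR",(472,295),28),("plateR+y",(226,329),10),("plateR-y",(517,329),10)]:
    print(n,hit(w,[((u[0]+.5)/1.5-.5,(u[1]+.5)/1.5-.5)],z,o)[0].round(1))
E
```

```text
tabRL [ 551.9 -104.1   56. ]
tabRR [ 582.2 -103.2   56. ]
tipL [532.5  -5.3  22. ]
tipR [594.6  -3.5  22. ]
catchpiv [500.4 -47.   44. ]
cknob [494.8 -99.4  79. ]
railendL [ 531.1 -118.9   28. ]
railendR [ 604.3 -115.6   28. ]
plateR+y [ 481.5 -143.7   10. ]
plateR-y [ 632.  -138.8   10. ]
```

play_rows(
  steps=[
    [1, [20, 0, 0], -0.007],
    [1, [40, 0, 0], -0.007],
    [1, [58, 1, 0], -0.007],
    [1, [61, 1, 0], -0.007],
    [1, [61, 1, 0], -0.007],
  ],
)

```text
time_s: 9.6
eef_pos: [565.0, -126.0, 31.8]
orientation: [0.489, 0.511, -0.494, 0.505]
ft_force: [0.9, 0.3, 1.1]
finger_gap: 0.4
```

play_rows(
  steps=[
    [1, [0, 0, -5], 0],
    [1, [0, 0, -10], 0],
    [1, [0, 0, -15], 0],
    [1, [0, 0, -20], 0],
    [1, [0, 0, -25], 0],
  ],
)

```text
time_s: 10.22
eef_pos: [564.8, -101.4, 32.6]
orientation: [0.489, 0.51, -0.494, 0.506]
ft_force: [0.2, -6.2, 3.7]
finger_gap: 0.4
```

play_rows(
  steps=[
    [1, [0, 0, -6], 0],
    [1, [0, 0, -12], 0],
    [1, [0, 0, -17], 0],
    [1, [0, 0, -22], 0],
    [1, [0, 0, -27], 0],
  ],
)

```text
time_s: 10.85
eef_pos: [564.0, -74.2, 32.5]
orientation: [0.489, 0.51, -0.494, 0.506]
ft_force: [0.2, -3.6, 1.5]
finger_gap: 0.5
```

play_rows(
  steps=[
    [1, [0, 0, -4], 0],
    [1, [0, 0, -8], 0],
    [1, [0, 0, -12], 0],
    [1, [0, 0, -15], 0],
    [1, [0, 0, -18], 0],
  ],
)

```text
time_s: 11.48
eef_pos: [563.4, -56.0, 32.6]
orientation: [0.489, 0.51, -0.494, 0.506]
ft_force: [0.2, -4.2, 1.2]
finger_gap: 0.2
```

```bash
python3 st.py; python3 - <<'E'
from h import *
w=robot.grab_frame("side");save(w,"si4.png",(205,165,295,275),5.4)
o=robot.get_obs();w=robot.grab_frame("wrist");save(w,"w5.png",None,1.5)
E
```

```text
11.475 [563.4 -56.   32.6] yaw y 0.0331 [ 0.2 -4.2  1.2] 0.1603392803732885 [-0.19  0.13  1.97 -0.    1.05 -0.22]
```

View pics/si4.png

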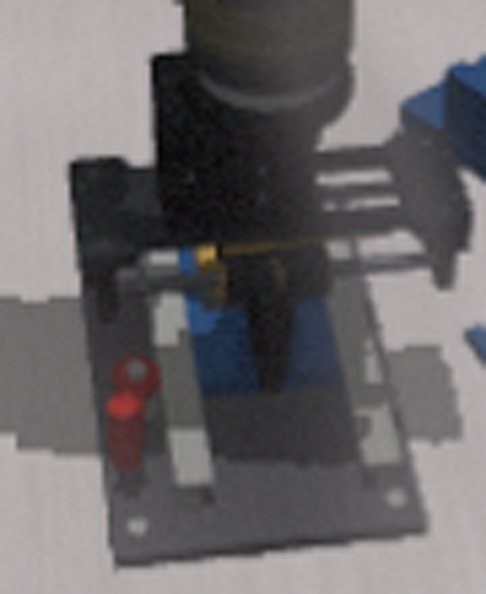

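View pics/w5.png

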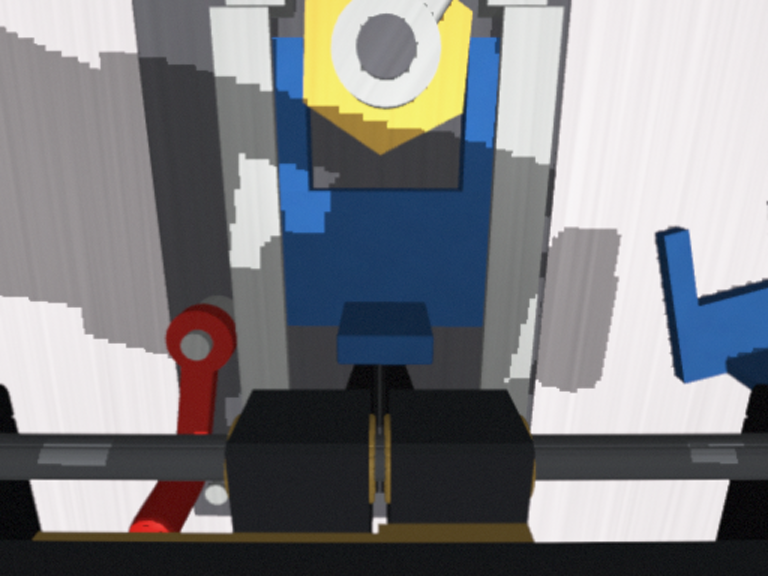

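The jaws are around the hex and sliding freely at about 4 N, with roughly 10 mm to go.

play_rows(
  steps=[
    [1, [0, 0, -3], 0],
    [1, [0, 0, -5], 0],
    [1, [0, 0, -7], 0],
    [1, [0, 0, -8], 0],
    [1, [0, 0, -9], 0],
  ],
)

```text
time_s: 12.2
eef_pos: [563.2, -47.5, 32.6]
orientation: [0.489, 0.51, -0.494, 0.507]
ft_force: [-1.1, -9.7, 1.5]
finger_gap: 0.5
```

play_rows(
  steps=[
    [1, [0, 0, -1], 0],
    [1, [0, 0, -2], 0],
    [1, [0, 0, -3], 0],
    [1, [0, 0, -3], 0],
    [1, [0, 0, -3], 0],
  ],
)

```text
time_s: 12.82
eef_pos: [563.2, -47.5, 32.9]
orientation: [0.487, 0.509, -0.495, 0.509]
ft_force: [-0.3, -14.4, 1.6]
finger_gap: 0.5
```

```bash
python3 - <<'E'
from h import *
o=robot.get_obs();w=robot.grab_frame("wrist");save(w,"w6.png",None,1.5)
for n,u,z in [("tabRL",(337,363),56),("tabRR",(434,363),56)]:pass
w=robot.grab_frame("side");save(w,"si5.png",(205,165,295,275),5.4)
E
```

```text
(no output)
```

View pics/w6.png

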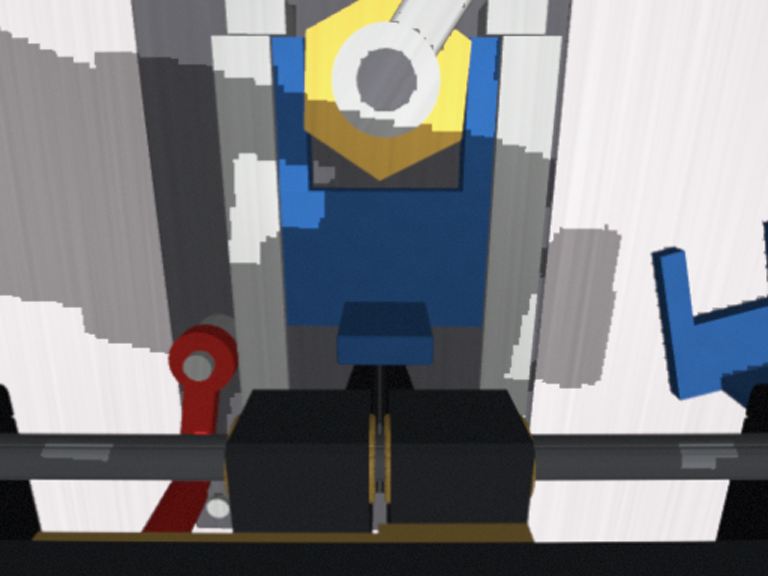

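```bash
python3 - <<'E'
from h import *
o=robot.get_obs();w=robot.grab_frame("wrist")
H=lambda u,z:hit(w,[((u[0]+.5)/1.5-.5,(u[1]+.5)/1.5-.5)],z,o)[0].round(1)
print("hub",H((386,79),48),"hexcorner",H((380,180),32),"slot",H((386,189),22),"tips",H((288,37),22),H((484,38),22),"tabrear",H((385,364),56),"stopface/railend",H((227,35),28),H((545,36),28),"pivot",H((199,367),44),"plate rear",H((385,326),22))
E
```

```text
hub [562.2  48.7  48. ] hexcorner [561.4  19.4  32. ] slot [563.6  15.4  22. ] tips [530.4  62.4  22. ] [592.9  64.2  22. ] tabrear [565.1 -34.5  56. ] stopface/railend [512.6  61.5  28. ] [610.6  64.5  28. ] pivot [502.3 -44.   44. ] plate rear [565.1 -35.3  22. ]
```

View pics/si5.png

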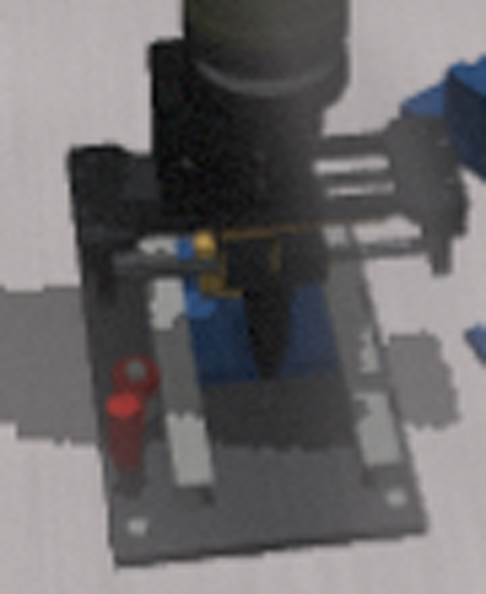

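The keeper is home. Relative to the hub at y=48.7, the slot bottom is at -33.3 (nominal -34), the tips at 14.6 (nominal 15) and the tab rear at -83.2 (nominal -84). The push force also built to 14 N with no motion. I'll retreat and go to the catch.

play_rows(
  steps=[
    [1, [0, 0, 10], 0],
    [1, [-15, 0, 20], 0],
    [1, [-60, 0, 25], 0],
    [1, [-75, -45, 40], 0],
    [1, [-75, -97, 50], 0],
  ],
)

```text
time_s: 13.6
eef_pos: [469.7, -100.7, 112.3]
orientation: [0.488, 0.507, -0.494, 0.51]
ft_force: [0.1, 0.0, 0.4]
finger_gap: 0.3
```

```bash
python3 st.py; python3 - <<'E'
from h import *
w=robot.grab_frame("side");save(w,"si6.png",(205,165,295,275),5.4)
w=robot.grab_frame("scene");save(w,"sc6.png",(215,150,325,240),7)
E
```

```text
13.6 [ 469.7 -100.7  112.3] yaw y 0.0352 [0.1 0.  0.4] 0.34171790571218946 [-0.32 -0.17  2.12 -0.01  1.2  -0.35]
```

View pics/si6.png

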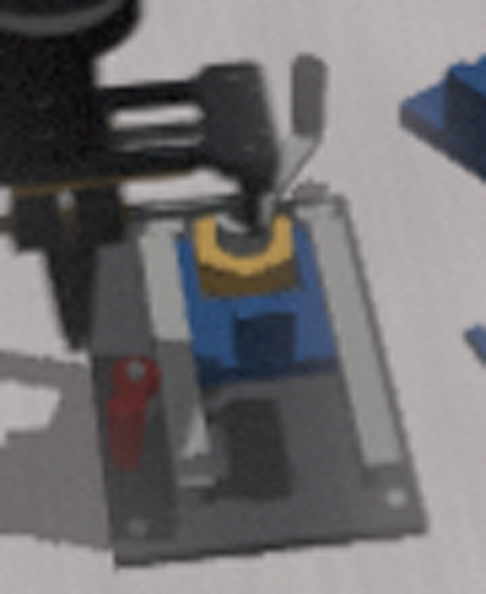

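View pics/sc6.png

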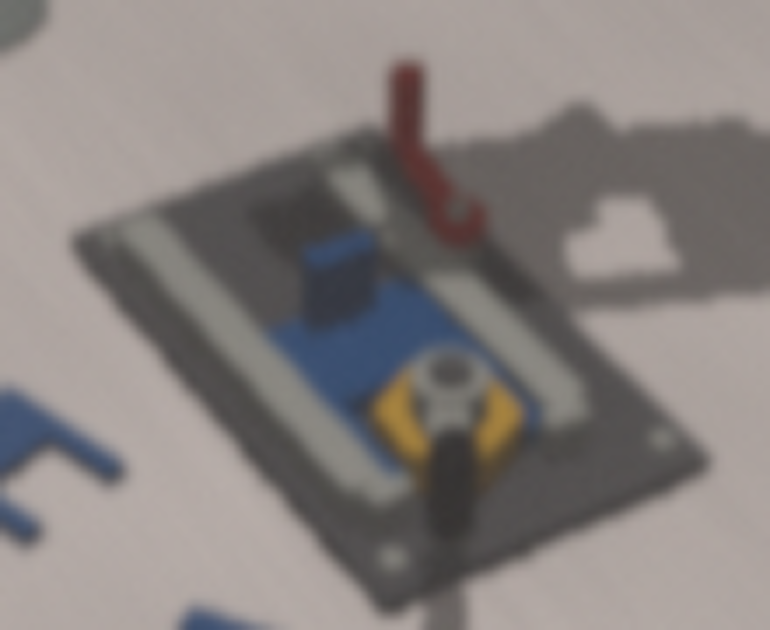

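The keeper is seated up to the stops with the hex aligned. Now I'll push the catch.

play_rows(
  steps=[
    [1, [30, 0, 0], 0],
    [1, [52, 0, 0], 0],
    [1, [52, 5, 0], 0],
    [1, [52, 10, 0], 0],
    [1, [52, 15, 0], 0],
  ],
)

```text
time_s: 14.32
eef_pos: [479.7, -100.2, 57.5]
orientation: [0.487, 0.509, -0.496, 0.508]
ft_force: [-3.1, -2.6, 1.0]
finger_gap: 0.7
```

play_rows(
  steps=[
    [1, [0, 6, 0], 0],
    [1, [0, 12, -1], 0],
    [1, [0, 18, -2], 0],
    [1, [0, 24, -4], 0],
    [1, [0, 30, -6], 0],
  ],
)

```text
time_s: 14.95
eef_pos: [510.0, -93.1, 57.3]
orientation: [0.487, 0.509, -0.496, 0.508]
ft_force: [-1.9, -1.1, 0.9]
finger_gap: 0.2
```

```bash
python3 st.py; python3 - <<'E'
from h import *
w=robot.grab_frame("side");save(w,"si7.png",(205,165,295,275),5.4)
E
```

```text
14.95 [510.  -93.1  57.3] yaw y 0.0335 [-1.9 -1.1  0.9] 0.19549107336242497 [-0.28 -0.01  2.07 -0.01  1.09 -0.31]
```

View pics/si7.png

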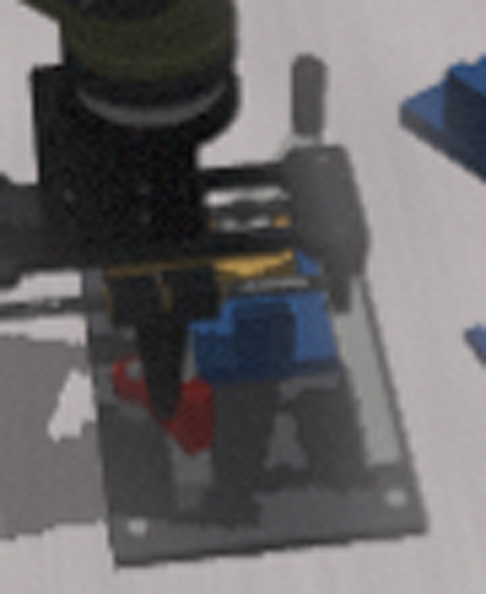

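The catch is swinging at about 25° or more. Continue along the arc.

play_rows(
  steps=[
    [1, [0, 6, -2], 0],
    [1, [0, 12, -5], 0],
    [1, [0, 17, -8], 0],
    [1, [0, 21, -10], 0],
    [1, [0, 25, -13], 0],
  ],
)

```text
time_s: 15.62
eef_pos: [532.3, -76.7, 56.6]
orientation: [0.486, 0.512, -0.497, 0.504]
ft_force: [-15.0, 6.4, 12.2]
finger_gap: 0.9
```

play_rows(
  steps=[
    [1, [0, -4, 2], 0],
    [1, [0, -8, 15], 0],
    [1, [0, -6, 28], 0],
    [1, [0, 8, 28], 0],
    [1, [0, 20, 28], 0],
  ],
)

```text
time_s: 16.25
eef_pos: [554.7, -104.4, 56.5]
orientation: [0.486, 0.512, -0.497, 0.505]
ft_force: [0.0, 0.5, 0.0]
finger_gap: 0.3
```

```bash
python3 st.py; python3 - <<'E'
from h import *
w=robot.grab_frame("side");save(w,"si8.png",(205,165,295,275),5.4)
o=robot.get_obs();w=robot.grab_frame("wrist");save(w,"w8.png",None,1.5)
E
```

```text
16.25 [ 554.7 -104.4   56.5] yaw y 0.0328 [0.  0.5 0. ] 0.3028106647563027 [-0.28  0.1   1.96 -0.01  1.1  -0.31]
```

View pics/si8.png

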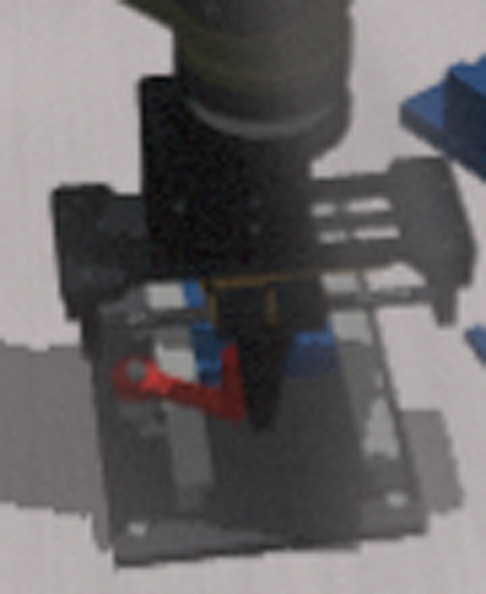

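View pics/w8.png

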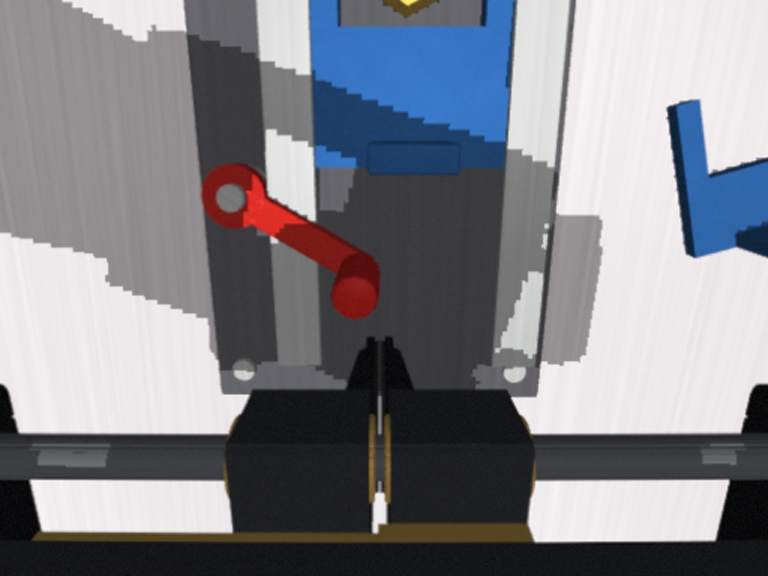

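The catch is at about 60°, and the finger is now behind the knob. I'll push along +x to shut it.

play_rows(
  steps=[
    [1, [0, -3, -8], 0],
    [1, [0, -3, -15], 0],
    [1, [0, -3, -21], 0],
    [1, [0, -2, -27], 0],
    [1, [0, -1, -33], 0],
  ],
)

```text
time_s: 16.98
eef_pos: [554.1, -71.2, 57.4]
orientation: [0.487, 0.511, -0.496, 0.506]
ft_force: [3.3, -3.6, -0.1]
finger_gap: 0.4
```

play_rows(
  steps=[
    [1, [0, 0, -3], 0],
    [1, [0, 0, -5], 0],
    [1, [0, 0, -7], 0],
    [1, [0, 0, -9], 0],
    [1, [0, 0, -9], 0],
  ],
)

```text
time_s: 17.6
eef_pos: [554.2, -65.1, 57.7]
orientation: [0.485, 0.509, -0.497, 0.508]
ft_force: [2.9, -12.4, -0.3]
finger_gap: 0.4
```

play_rows(
  steps=[
    [1, [0, 0, -3], 0],
    [1, [0, 0, -4], 0],
    [1, [0, 0, -4], 0],
    [1, [0, 0, 0], 0],
    [1, [0, 0, 12], 0],
  ],
)

```text
time_s: 18.23
eef_pos: [553.5, -76.5, 57.2]
orientation: [0.485, 0.51, -0.497, 0.507]
ft_force: [-0.4, 0.0, 0.0]
finger_gap: 0.6
```

play_rows(
  steps=[
    [1, [0, 0, 15], 0],
    [1, [-30, 0, 20], 0],
    [1, [-80, 0, 20], 0],
    [1, [-140, 0, 0], 0],
    [1, [-180, 0, -40], 0],
  ],
)

```text
time_s: 18.85
eef_pos: [555.3, -35.5, 239.9]
orientation: [0.486, 0.509, -0.497, 0.507]
ft_force: [1.5, 0.2, 0.6]
finger_gap: 0.5
```

```bash
python3 st.py; python3 - <<'E'
from h import *
w=robot.grab_frame("side");save(w,"si9.png",None,1.5)
w=robot.grab_frame("scene");save(w,"sc9.png",(195,100,325,240),5)
o=robot.get_obs();w=robot.grab_frame("wrist");save(w,"w9.png",None,1.5)
import pickle;pickle.dump((o,w),open("w9.pkl","wb"))
E
```

```text
18.85 [555.3 -35.5 239.9] yaw y 0.033 [1.5 0.2 0.6] 0.5321206193433737 [-0.15 -0.09  1.82 -0.01  1.42 -0.19]
```

View pics/si9.png

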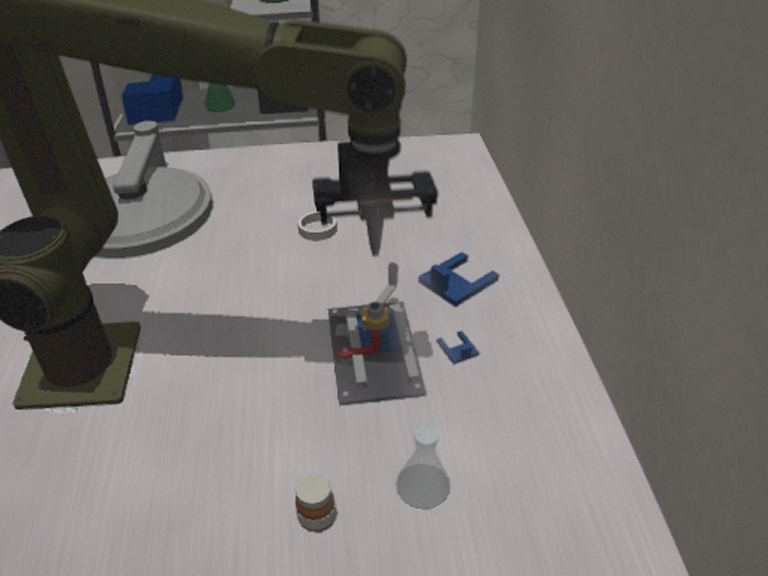

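View pics/sc9.png

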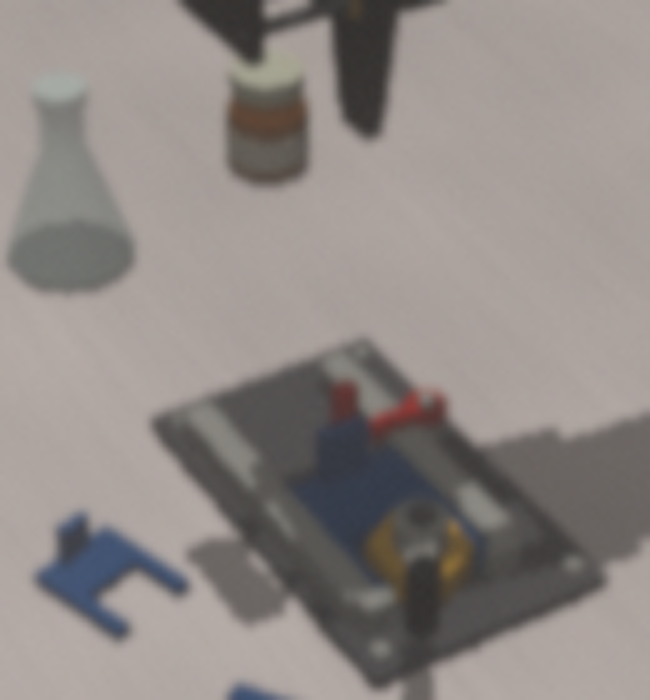

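View pics/w9.png

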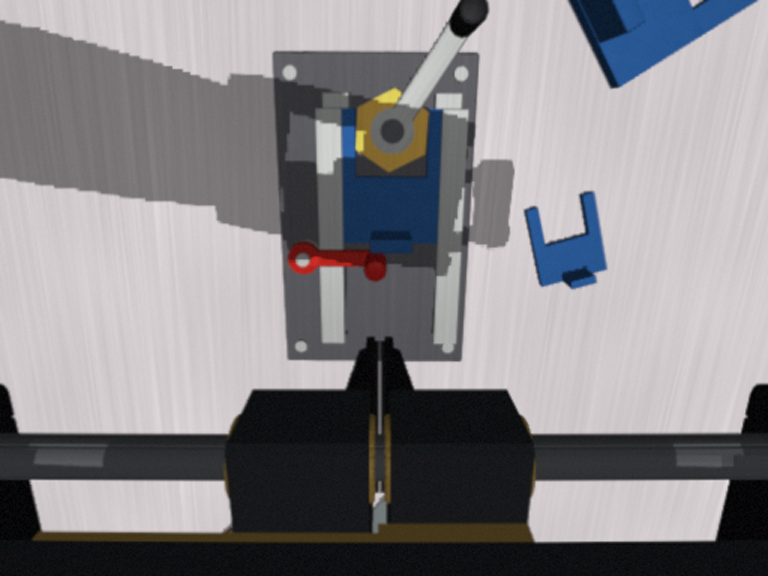

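The overhead view shows the keeper home, the hex flats parallel, and the red bar straight across behind the tab from (302,258) to (375,267). I'll put numbers on it.

```bash
python3 - <<'E'
from h import *
import pickle
o,w=pickle.load(open("w9.pkl","rb"))
H=lambda u,z:hit(w,[((u[0]+.5)/1.5-.5,(u[1]+.5)/1.5-.5)],z,o)[0]
k,p=H((375,268),79),H((302,258),44);h,n=H((392,131),48),H((472,11),93)
print(k.round(1),p.round(1),"catch",np.arctan2(*(k-p)[1::-1])-(1.602-np.pi))
print(h.round(1),n.round(1),"spindle",np.arctan2(*(n-h)[1::-1])-1.602)
print("slot",H((392,177),22).round(1),"tab rear",H((391,252),56).round(1))
f=robot.grab_frame("scene");g=robot.grab_frame("side")
print("flask",hit(g,[[282,328]],0))
save(w,"w9z.png",(170,20,340,190),4)
E
```

```text
[554.  -40.6  79. ] [499.8 -44.7  44. ] catch 1.6149631765334909
[561.9  47.6  48. ] [602.8 114.1  93. ] spindle -0.5829384777000075
slot [563.9  14.6  22. ] tab rear [564.8 -34.6  56. ]
flask [[ 598.5282602  -329.94533975    0.        ]]
```

View pics/w9z.png

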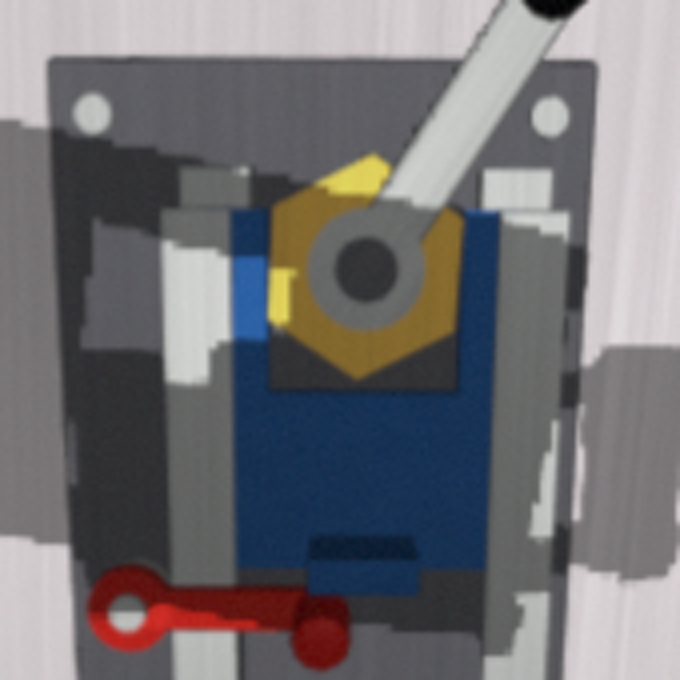

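```bash
python3 -c "
from bench import robot
print(robot.job_done())"
```

```text
the job is handed in; nothing more can be done
None
```

The drain valve is locked and the job is handed in at about 19 s of the 64 s allowed. I pushed the crank clockwise, slid the keeper home by its tab, and swung the red catch shut behind it. All pushes were made with the closed fingertips. The highest wrist force I read was about 20 N.

**Last checks, from the wrist camera before handing in:**
- **Spindle:** measured between -0.55 and -0.58 against a target of -0.524. That is inside the tolerance, and the fork went over the hex without resistance.
- **Keeper:** home to within about 1 mm, measured from the slot bottom and the tab's rear edge. It also stopped firmly against the end stops, taking 14 N with no movement.
- **Catch:** measured 1.61 against its stop at 1.571, so it is at the stop within measuring error.
- **Flask, jar and tape roll:** the arm never came near them. In the last pictures they look upright and where they were at the start, but I did not re-measure their positions.
- **Robot:** the tool is about 240 mm above the deck and touching nothing.

The scene and side cameras disagreed by about 2 to 3 mm on where the unit stands. I relied on the wrist camera and contact forces instead.

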